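# Seat a lantern post in the V-block drilling jig

### The job

Take the round wooden lantern post from its rest and lay it in the V of the drilling jig with the steel end towards the red back stop. Keep it down on both flanks and slide it along gently until you feel it meet the cushioned stop, then press it home with about 10 N (never more than 20 N on the stop) for about a second. Let go so that it stays lying on both flanks and touching the stop, and leave the mug, the glue jar and the screwdriver where they are.

Things in the scene. Friction and masses are not known exactly. Their poses are not given: they have to be found in the camera images.
- post_center (a point): Centre of the post: smooth round beech rod, 36 mm in diameter, 180 mm long, about 0.14 kg, with a 22 mm dark steel ferrule (same diameter) at its +x end and a thin red ring near the other end. x runs along the post towards the ferrule; roll about x is free. At the start it lies level in the rest, ferrule pointing roughly away from the robot.
- ferrule_end (a point): Centre of the post's flat steel end face, 90 mm from the post's centre along its +x.
- rest: Green-painted wooden rest, fixed: 170 x 76 x 12 mm board with two V-notched saddles, each 20 mm long, 68 mm wide, 45 mm tall over the table, centred at x = -55 and +55 mm. Origin on the table under its middle, z up. The 90 mm between the saddles is open down to the board, so fingers can straddle the post there. A lying post's centre line is 47.5 mm up.
- vblock: V-block drilling jig, fixed: plywood base 76 mm wide, 12 mm thick, x = -100 to +165 mm, with two blue saddles of the same form and places as the rest's (x = -55 and +55 mm, open between). Origin on the table midway between the saddles; x along the V towards the back stop, y left, z up. A post seated on both flanks has its centre line at y = 0, z = 47.5 mm.
- flank_left: The two aluminium flank faces on the +y side of the V, one on each blue saddle, at 45 degrees (90 degree V, its lowest line 22 mm above the table). The post drags along them with friction. Origin and axes are those of the V-block, not a point on the faces.
- flank_right: The two aluminium flank faces on the -y side of the V. Origin and axes are those of the V-block.
- bracket: Blue plate across the end of the jig, 12 mm thick, 60 wide, top 72 mm up; origin on the table at x = +150 mm of the V-block, same axes. Carries the back stop: steel rod with a red disc, 30 mm across, facing -x on the post's line. Its setting varies and is NOT in this reading: the disc's face lies 35 to 60 mm before the bracket's origin, to be found by feel.
- stop_rest (a point): A fixed point on the post's line 60 mm before the bracket's origin, the nearest place the disc's face can be (farthest: 25 mm beyond along +x); lay the post with its steel end 10 to 15 mm short of it. The disc is cushioned: gives 1 mm per 4 N, up to 7 mm, damped 0.3 N per mm/s, so meet it at 15 mm/s or less; when let go it eases back without kicking the post.
- mug: Empty glass mug, 72 mm in diameter, 85 mm tall, origin at the centre of its underside. Leave alone.
- glue: White glue jar with a red cap, 52 mm in diameter, 70 mm tall, origin at the centre of its underside. Leave alone.
- driver: Screwdriver lying on the table. Leave alone.
Not all that is in view belongs to the job. Leave any green or yellow look-alike of the part that bears post_center alone.

How it is judged (in metres and radians):
On the way:
1. the post, lying true on both flanks with the ferrule towards the stop, is pressed against the back stop with 6 to 20 N (y of post_center in the frame of vblock between -0.003 and 0.003 m and z of post_center in the frame of vblock between 0.0445 and 0.0505 m and angle between the x axis of post_center and the x axis of vblock, either way round below 0.05 rad and x of ferrule_end in the frame of vblock above 0.05 m and contact force between post and flank_left above 0.1 N and contact force between post and flank_right above 0.1 N and contact force between post and bracket above 6 N), for 0.4 s.
At the end, for the whole second after the job is handed in: The post lies at rest in the V of the jig, ferrule towards the stop, its centre within 3 mm sideways and in height of the seated line, parallel within 0.05 rad, touching both flanks and still touching the red back stop (y of post_center in the frame of vblock between -0.003 and 0.003 m and z of post_center in the frame of vblock between 0.0445 and 0.0505 m and angle between the x axis of post_center and the x axis of vblock, either way round below 0.05 rad and x of ferrule_end in the frame of vblock above 0.05 m and contact force between post and flank_left above 0.1 N and contact force between post and flank_right above 0.1 N and contact force between post and bracket above 0.03 N and linear speed of post below 0.01 m/s).
It fails at once if more than 20 N between the post and the back stop (contact force between post and bracket above 20 N).
It fails at once if the mug, the glue jar or the screwdriver moved by more than 25 mm (distance of any of mug, glue, driver from where it was at the start of the episode above 0.025 m).
It also fails if it takes over 72 s, if anything falls off the work surface, if the arm or the gripper's body presses on something with over 40 N, if the wrist force passes 120 N, or if a joint passes its speed limit or range.

### The arm

A 6-joint arm with a two-finger parallel gripper is mounted at the origin on the work surface. World frame = base frame: x ahead of the robot, y to its left, z up, the work surface at z = 0. Lengths are in mm, angles in rad, forces in N, time in s.
With the tool pointing down it reaches from about 275 to 1000 mm from the base axis. Payload 8.4 kg.
Tool frame: the origin (TCP) lies midway between the tips of the shut fingers; the grasp point (between the pads) lies 19 mm behind it; z points along the fingers, y is the line along which they close (so a half turn about z gives the same grasp; the last joint's range is limited). The gripper opens to 85 mm and grips with 20 to 120 N. Pads are 22 mm wide; open, the fingers measure 114 mm over their backs; the gripper's body (76 mm by 85 mm) begins 54 mm behind the grasp point. The pads swing forward as they close: fully open they stand 13 mm farther back than shut.
Start: joints at [1.316, 0.353, 1.633, -0, 1.155, -0.002], TCP at [156.321, 605.138, 231.281] pointing down, gripper open.
Joint ranges: [-2.63, 2.63], [-0.92, 2.1], [0.06, 2.66], [-1.3, 4.44], [0, 2.69], [-3.02, 3.02]. Speed limits (rad/s): [2.22, 2.22, 2.79, 3.14, 3.14, 3.14].

### API

Orientations are given as [roll, pitch, yaw] about the fixed x, y, z axes, in that order (R = Rz(yaw) Ry(pitch) Rx(roll)).
In Python, from rig import telemetry, optics, r gives the robot as it stands.
- The arm moves only by the tool play_rows, never from a script. Its arguments are lists of equal length, an entry for each row: "dp": the shift along the tool's x, y, z in units of 40 mm (1.0 is 40 mm), a list of three; "rot": the turn, a rotation vector about the tool's x, y, z in units of 6 degrees (1.0 is 6 degrees), a list of three. In form: {"dp": [[tx, ty, tz], ...], "rot": [[ax, ay, az], ...]}. A call has 1 to 5 rows; each row is the pose to reach, as a shift and turn from the pose commanded when the call began, along the tool's axes at that moment; what a row does not reach only later rows make up. A row lasts 1/12 s, in which the tool goes at most 41.7 mm and 7.16 degrees, less where a joint would pass 70% of its speed; a pose out of reach is approached as far as the arm can. A call with a gripper value outside its range is refused whole. "fingers" is the opening, from 0 (shut) to 1 (fully open), set as the call begins (left out, the last holds). The fingers move at their own pace and stop on an object; "grip_force" is the grip in N (left out, the last holds). Time passes only in rows, so rows that repeat a pose let the fingers close. It gives the time, the measured TCP pose, the force, the opening and the grip force at its end, in the units of the state.
- telemetry.sense(): the state, without advancing time (a new reading comes with each control period).
- optics.grab_frame(name): name is "scene" or "top"; returns a dict with "color" (400x640x3 uint8, red, green, blue), "mtx" (3x3 intrinsics, pixels), "D" ([k1, k2, p1, p2, k3] as OpenCV has them; the pictures are not rectified), "R" (3x3) and "t" (3): a world point X has camera coordinates R X + t. Camera axes: x right, y down, z forward; pixel columns grow to the right and rows downward; lengths in mm; the calibration is good to about 2 mm. A picture is of the moment at which its call begins. There is no depth.
- r.sign_off(): hands the job in; it is judged then, once.
The state is a dict: "clock": time; "qpos": joint angles; "qvel": joint speeds; "joint_efforts": joint torques, N m; "eef_pos": TCP position; "tcp_rot": TCP orientation; "contact_force": force on the tool from outside, world axes, zero at the start; "wrist_torque": the same for the moment, N m; "opening": opening from 0.0 (shut) to 1.0 (fully open); "grasp_force": force on a finger pad.
Only numpy, scipy, OpenCV 4.12 (cv2) and the standard library are available. Lean on these libraries where they do the work, as an engineer would, in place of code of your own. Each camera call takes 0.05 s, during which the arm holds its last target. There are 200 camera calls.

## Working session

There is one attempt and no reset: what is moved stays moved. The work goes in short steps, Python scripts to look and compute and a tool call to move; the robot and the scene stay as the last step left them, time stands still between calls to the robot, and variables do not carry over. Pictures are saved under pics/ and viewed, at most 10 in all, crops included, and the job is handed in when it is done.

Besides the shell and the picture viewer there is one more tool, called as name(argument=value, ...), one argument or row to a line, values as JSON. play_rows: Moves the arm, as the interface text tells. Its arguments: {"type":"object","properties":{"dp":{"type":"array"},"rot":{"type":"array"},"fingers":{"type":"number"},"grip_force":{"type":"number"}},"required":["dp","rot"]}

```bash
mkdir -p pics; ls; python3 - <<'E'
from rig import telemetry, optics, r
import cv2,pickle
print(telemetry.sense())
for n in("scene","top"):
    f=optics.grab_frame(n); pickle.dump(f,open(n+'.pkl','wb')); cv2.imwrite(f'pics/{n}0.png',f['color'][:,:,::-1])
    print(n,f['mtx'],f['D'],f['R'],f['t'])
E
```

```text
pics
{'clock': 0.0, 'qpos': array([ 1.31557161e+00,  3.53662600e-01,  1.63415643e+00, -3.09407821e-05,
        1.15520800e+00, -2.44008610e-03]), 'qvel': array([ 0.0003518 , -0.00134971,  0.00115549,  0.00084066,  0.00157901,
        0.00112043]), 'joint_efforts': array([ 2.14698433e-03, -6.05237174e+01, -3.42072415e+01,  1.76456401e-04,
        9.32503841e-03, -4.22856954e-05]), 'eef_pos': array([156.22230449, 604.65144947, 230.54312376]), 'tcp_rot': array([-3.14015821e+00,  2.47890367e-05,  2.88882055e+00]), 'contact_force': array([-0.42369235,  0.94283452, -0.19178837]), 'wrist_torque': array([-0.02447743, -0.01967366, -0.01193699]), 'grasp_force': 0.0, 'opening': 0.9962517887611345}
scene [[362.80416352   0.         320.85359165]
 [  0.         362.80416352 202.07536098]
 [  0.           0.           1.        ]] [-0.0711978  0.         0.         0.         0.       ] [[ 0.22520753  0.9743085   0.00212629]
 [ 0.56570405 -0.1289828  -0.81445833]
 [-0.79325941  0.18462501 -0.58021816]] [ -38.94148152 -267.42612441 1236.24537368]
top [[382.2706444    0.         320.99066795]
 [  0.         382.2706444  205.19489644]
 [  0.           0.           1.        ]] [-0.04825171  0.          0.          0.          0.        ] [[-0.00178395 -0.99951819  0.03098705]
 [-0.98813845 -0.00299629 -0.15353641]
 [ 0.15355528 -0.03089339 -0.98765701]] [-111.97865251  517.72661958  846.40997754]
```

View pics/scene0.png

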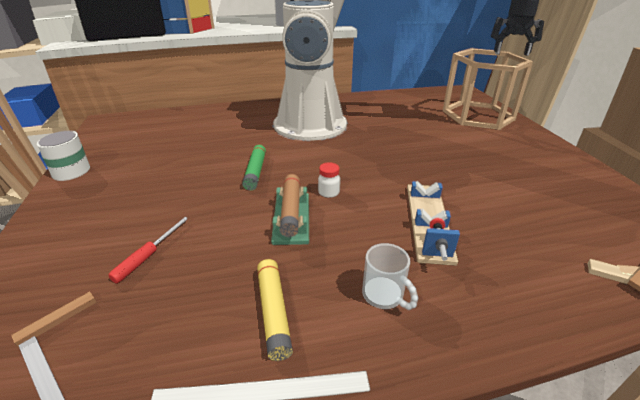

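View pics/top0.png

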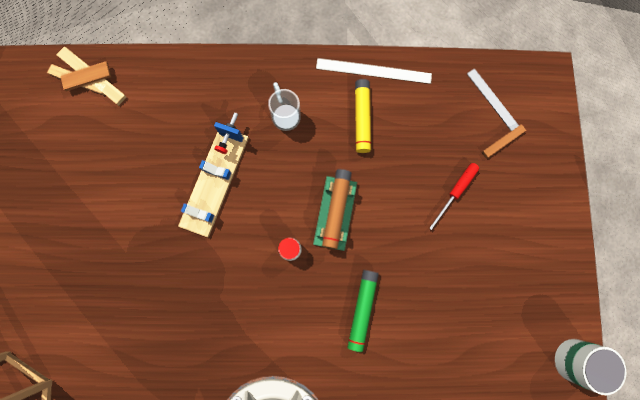

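The top view shows the beech post in the green rest, from about (343,172) at the ferrule to (331,243) at the ring. The jig runs from (196,228) to (232,130), with the red disc near (221,149). The mug is at (285,110), the glue at (290,249) and the driver at (455,195).

```bash
cat > h.py <<'E'
import numpy as np, cv2, pickle
def cast(f,px,z):
    n=cv2.undistortPoints(np.float64(px).reshape(-1,1,2),f['mtx'],f['D']).reshape(-1,2)
    R,t=f['R'],np.ravel(f['t']); C=-R.T@t
    d=np.c_[n,np.ones(len(n))]@R
    return C+d*((z-C[2])/d[:,2])[:,None]
def proj(f,X):
    return cv2.projectPoints(np.float64(X).reshape(-1,1,3),cv2.Rodrigues(f['R'])[0],f['t'],f['mtx'],f['D'])[0].reshape(-1,2)
def mask(f,lo,hi,box):
    m=cv2.inRange(cv2.cvtColor(f['color'],cv2.COLOR_RGB2HSV),np.array(lo),np.array(hi))
    o=np.zeros_like(m); x0,y0,x1,y1=box; o[y0:y1,x0:x1]=m[y0:y1,x0:x1]; return o
E
python3 - <<'E'
from h import *
f=pickle.load(open('top.pkl','rb'))
hsv=cv2.cvtColor(f['color'],cv2.COLOR_RGB2HSV)
for n,p in dict(ply=(205,190),ply2=(190,222),table=(250,200),beech=(338,205),fer=(344,174),blue=(228,130),sad=(188,210),green=(325,200)).items(): print(n,hsv[p[1],p[0]])
def comp(n,lo,hi,box,z):
    m=mask(f,lo,hi,box); k,l,s,c=cv2.connectedComponentsWithStats(m)
    for i in range(1,k):
        if s[i,4]<12: continue
        ys,xs=np.nonzero(l==i); W=cast(f,np.c_[xs,ys],z)[:,:2]
        (cx,cy),(w,h),a=cv2.minAreaRect(W.astype(np.float32))
        u,sv,v=np.linalg.svd(W-W.mean(0),full_matrices=False)
        print(n,'px',c[i].round(1),s[i,4],'mean',W.mean(0).round(1),'rect',np.round([cx,cy,w,h,a],1),'pca',np.round(np.degrees(np.arctan2(v[0,1],v[0,0])),1))
J=(170,100,260,245)
comp('ply',(12,40,120),(30,160,255),J,12)
comp('blue',(100,120,40),(125,255,255),J,45)
comp('red',(0,200,100),(5,255,255),J,47.5)
P=(308,160,362,255)
comp('beech',(6,120,120),(16,255,255),P,47.5)
comp('greenrest',(60,80,30),(90,255,255),P,12)
im=np.hstack([cv2.resize(f['color'][105:245,170:265],None,fx=4,fy=4,interpolation=2),cv2.resize(f['color'][105:245,300:395],None,fx=4,fy=4,interpolation=2)])
cv2.imwrite('pics/crop.png',im[:,:,::-1]); print(im.shape)
E
```

```text
ply [ 24  75 251]
ply2 [ 23  82 249]
table [  9 169 131]
beech [ 13 161 223]
fer [120  10 107]
blue [107 184 209]
sad [ 33  10 227]
green [ 73 124 152]
ply px [211.8 185.4] 2557 mean [570.7 150.4] rect [582.5 147.9  77.9 265.1  70.2] pca 158.9
blue px [228.2 131. ] 258 mean [695.4 109.1] rect [694.8 109.3  74.5  25.6  71.2] pca 63.1
blue px [201.5 164.3] 29 mean [613.5 168.4] rect [613.5 168.1   7.5  19.2  66.5] pca 159.8
blue px [226.4 173.8] 51 mean [590.7 109.2] rect [591.3 108.6  13.6  21.   70.7] pca 170.0
blue px [183.5 207.5] 24 mean [511. 205.] rect [511.  205.    6.5  17.4  71. ] pca 160.7
blue px [209.  216.9] 49 mean [489.3 145.3] rect [489.3 145.   14.2  18.1  70.5] pca 159.4
red px [220.6 149.1] 49 mean [649.6 124.6] rect [650.2 124.8  28.   11.1  68. ] pca 70.6
beech px [312.7 165.2] 94 mean [611.8 -92.2] rect [ 6.112e+02 -1.023e+02  2.660e+01  4.230e+01  4.000e-01] pca -93.2
beech px [348.9 165.6] 223 mean [ 611.4 -177.3] rect [ 6.116e+02 -1.743e+02  2.180e+01  6.400e+01  4.000e-01] pca 90.1
beech px [309.5 180.7] 38 mean [574.5 -84.7] rect [ 5.751e+02 -8.480e+01  2.14
[... 843 characters left out ...]
4e+02 -8.400e+01  1.370e+01  4.600e+00  1.000e-01] pca 174.0
beech px [356.  244.1] 203 mean [ 427.5 -191.2] rect [ 428.8 -186.7   31.9   48.3   89. ] pca 166.1
beech px [329.6 242.9] 109 mean [ 430.2 -130.9] rect [ 430.4 -130.6   33.1   17.4   78.7] pca -103.2
beech px [309.4 242.2] 16 mean [431.7 -84.9] rect [ 4.322e+02 -8.520e+01  9.100e+00  6.800e+00  1.000e-01] pca -147.8
beech px [317.9 249.9] 76 mean [ 414.2 -104.4] rect [ 413.9 -105.9   49.    13.1   82.4] pca -96.4
greenrest px [323.2 211.3] 478 mean [ 508.  -117.8] rect [ 510.  -118.9   19.2  168.7   78.9] pca 169.0
greenrest px [347.  216.3] 385 mean [ 496.  -175.1] rect [ 498.7 -175.4   16.3  167.9   79. ] pca 168.9
(560, 760, 3)
```

View pics/crop.png

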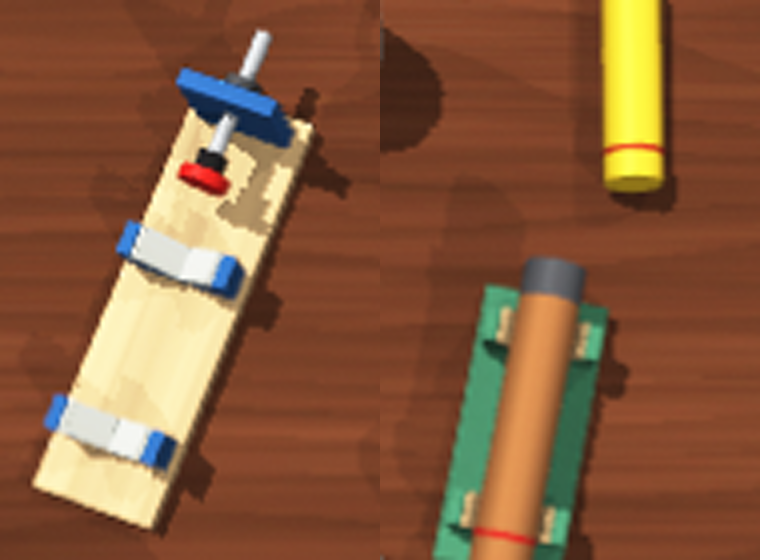

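play_rows(
  dp=[
    [-0.64,-0.77,0],
    [-1.28,-1.54,0],
    [-1.92,-2.31,0],
    [-2.56,-3.08,0],
    [-3.2,-3.85,0],
  ],
  rot=[
    [0,0,0],
    [0,0,0],
    [0,0,0],
    [0,0,0],
    [0,0,0],
  ],
  fingers=1,
  grip_force=40,
)

```text
clock: 0.52
eef_pos: [241.9, 422.1, 230.9]
tcp_rot: [-3.141, -0.0, 2.889]
contact_force: [1.1, 0.7, 1.0]
opening: 1.003
grasp_force: 0.0
```

play_rows(
  dp=[
    [-0.64,-0.77,0],
    [-1.28,-1.54,0],
    [-1.92,-2.31,0],
    [-2.56,-3.08,0],
    [-3.2,-3.85,0],
  ],
  rot=[
    [0,0,0],
    [0,0,0],
    [0,0,0],
    [0,0,0],
    [0,0,0],
  ],
)

```text
clock: 0.93
eef_pos: [327.3, 241.0, 231.2]
tcp_rot: [3.142, 0.0, 2.889]
contact_force: [2.0, -0.5, 0.5]
opening: 1.003
grasp_force: 0.0
```

play_rows(
  dp=[
    [-0.64,-0.77,0],
    [-1.28,-1.54,0],
    [-1.92,-2.31,0],
    [-2.56,-3.08,0],
    [-3.2,-3.85,0],
  ],
  rot=[
    [0,0,0],
    [0,0,0],
    [0,0,0],
    [0,0,0],
    [0,0,0],
  ],
)

```text
clock: 1.35
eef_pos: [412.8, 59.8, 231.3]
tcp_rot: [3.141, 0.0, 2.889]
contact_force: [1.9, 0.1, -0.5]
opening: 0.999
grasp_force: 0.0
```

play_rows(
  dp=[
    [-0.64,-0.77,0],
    [-1.28,-1.54,0],
    [-1.92,-2.31,0],
    [-2.56,-3.08,0],
    [-3.2,-3.85,0],
  ],
  rot=[
    [0,0,0],
    [0,0,0],
    [0,0,0],
    [0,0,0],
    [0,0,0],
  ],
)

```text
clock: 1.77
eef_pos: [498.2, -121.5, 231.1]
tcp_rot: [3.142, -0.0, 2.888]
contact_force: [1.0, 0.4, 0.4]
opening: 1.004
grasp_force: 0.0
```

play_rows(
  dp=[
    [-0.2,-0.25,0.7],
    [-0.4,-0.53,1.4],
    [-0.4,-0.53,2.1],
    [-0.4,-0.53,2.5],
    [-0.4,-0.53,2.5],
  ],
  rot=[
    [0,0,-0.6],
    [0,0,-0.6],
    [0,0,-0.6],
    [0,0,-0.6],
    [0,0,-0.6],
  ],
)

```text
clock: 2.18
eef_pos: [505.4, -143.5, 127.6]
tcp_rot: [3.141, -0.007, 2.951]
contact_force: [-0.7, -0.3, 0.5]
opening: 1.002
grasp_force: 0.0
```

```bash
python3 - <<'E'
from rig import optics,telemetry
import cv2,numpy as np
s=telemetry.sense();print(s['eef_pos'],s['tcp_rot'])
a=optics.grab_frame('top')['color'][110:260,270:420]; b=optics.grab_frame('scene')['color'][120:270,220:370]
im=np.hstack([cv2.resize(x,None,fx=2.6,fy=2.6,interpolation=2) for x in(a,b)]);cv2.imwrite('pics/pre.png',im[:,:,::-1])
E
```

```text
[ 505.43574144 -143.47873368  127.56710476] [ 3.14098996 -0.00678894  2.95091   ]
```

View pics/pre.png

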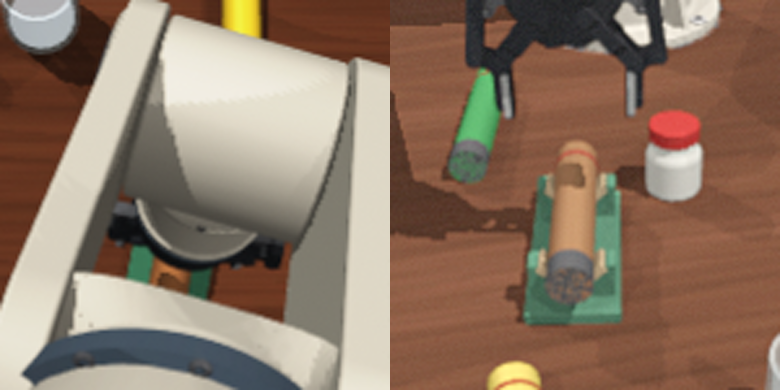

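The scene half shows the open fingers straddling the post between the saddles, clear of the glue jar.

play_rows(
  dp=[
    [-0.08,-0.07,0.6],
    [-0.08,-0.07,1.2],
    [-0.08,-0.07,1.8],
    [-0.08,-0.07,2.3],
    [-0.08,-0.07,2.55],
  ],
  rot=[
    [0,0,0],
    [0,0,0],
    [0,0,0],
    [0,0,0],
    [0,0,0],
  ],
)

```text
clock: 2.7
eef_pos: [511.0, -147.0, 28.9]
tcp_rot: [-3.142, 0.0, 2.952]
contact_force: [-0.3, -0.0, -0.1]
opening: 0.998
grasp_force: 0.0
```

play_rows(
  dp=[
    [0,0,0],
    [0,0,0],
    [0,0,0],
    [0,0,0],
    [0,0,0],
  ],
  rot=[
    [0,0,0],
    [0,0,0],
    [0,0,0],
    [0,0,0],
    [0,0,0],
  ],
  fingers=0,
  grip_force=30,
)

```text
clock: 3.12
eef_pos: [512.0, -146.8, 30.9]
tcp_rot: [3.141, 0.002, 2.951]
contact_force: [0.9, 6.1, 7.0]
opening: 0.413
grasp_force: 29.3
```

play_rows(
  dp=[
    [0,0,0],
    [0,0,0],
    [0,0,0],
    [0,0,0],
    [0,0,0],
  ],
  rot=[
    [0,0,0],
    [0,0,0],
    [0,0,0],
    [0,0,0],
    [0,0,0],
  ],
)

```text
clock: 3.53
eef_pos: [512.0, -146.8, 30.9]
tcp_rot: [3.141, 0.003, 2.951]
contact_force: [-0.1, 5.3, 7.4]
opening: 0.413
grasp_force: 29.3
```

play_rows(
  dp=[
    [0,0,-0.3],
    [0,0,-0.9],
    [0,0,-1.6],
    [0,0,-2.2],
    [0,0,-2.5],
  ],
  rot=[
    [0,0,0],
    [0,0,0],
    [0,0,0],
    [0,0,0],
    [0,0,0],
  ],
)

```text
clock: 3.95
eef_pos: [512.2, -147.8, 133.5]
tcp_rot: [-3.141, 0.005, 2.952]
contact_force: [0.3, -0.6, -2.0]
opening: 0.413
grasp_force: 30.6
```

play_rows(
  dp=[
    [0,0.5,0],
    [0,1.2,0],
    [0,1.9,0],
    [0,2.6,0],
    [0,3.3,0],
  ],
  rot=[
    [0,0,0],
    [0,0,0],
    [0,0,0],
    [0,0,0],
    [0,0,0],
  ],
)

```text
clock: 4.37
eef_pos: [535.9, -16.6, 130.7]
tcp_rot: [-3.142, 0.001, 2.951]
contact_force: [-0.4, 0.2, -1.8]
opening: 0.409
grasp_force: 30.7
```

play_rows(
  dp=[
    [0,0.7,0],
    [0,1.4,0],
    [0,2.1,0],
    [0,2.8,0],
    [0,3.3,0],
  ],
  rot=[
    [0,0,0.3],
    [0,0,0.6],
    [0,0,0.9],
    [0,0,1.2],
    [0,0,1.5],
  ],
)

```text
clock: 4.78
eef_pos: [561.1, 114.1, 130.7]
tcp_rot: [3.141, 0.001, 2.794]
contact_force: [0.5, -0.1, -1.3]
opening: 0.408
grasp_force: 30.6
```

play_rows(
  dp=[
    [0,0,0],
    [0,0,0],
  ],
  rot=[
    [0,0,0],
    [0,0,0],
  ],
)

```text
clock: 4.95
eef_pos: [560.8, 112.8, 130.3]
tcp_rot: [3.141, 0.001, 2.797]
contact_force: [0.6, -1.0, -1.3]
opening: 0.406
grasp_force: 30.6
```

play_rows(
  dp=[
    [0.3,0.35,0],
    [0.6,0.7,0],
    [0.88,1.01,0],
    [0.88,1.01,0.3],
    [0.88,1.01,0.3],
  ],
  rot=[
    [0,0,0],
    [0,0,0],
    [0,0,0],
    [0,0,0],
    [0,0,0],
  ],
)

```text
clock: 5.37
eef_pos: [540.1, 161.1, 116.1]
tcp_rot: [-3.14, -0.001, 2.796]
contact_force: [-1.0, -0.8, -2.4]
opening: 0.413
grasp_force: 30.7
```

```bash
python3 - <<'E'
from rig import optics,telemetry
from h import *
s=telemetry.sense();print(s['eef_pos'],s['tcp_rot'])
F=[optics.grab_frame(n) for n in('top','scene')]; pickle.dump(F,open('mid.pkl','wb'))
im=np.hstack([cv2.resize(F[0]['color'][100:250,150:300],None,fx=2.6,fy=2.6,interpolation=2),cv2.resize(F[1]['color'][130:280,360:510],None,fx=2.6,fy=2.6,interpolation=2)]);cv2.imwrite('pics/mid.png',im[:,:,::-1])
E
```

```text
[540.07655224 161.09035606 116.13235644] [-3.14010098e+00 -1.31127774e-03  2.79569213e+00]
```

View pics/mid.png

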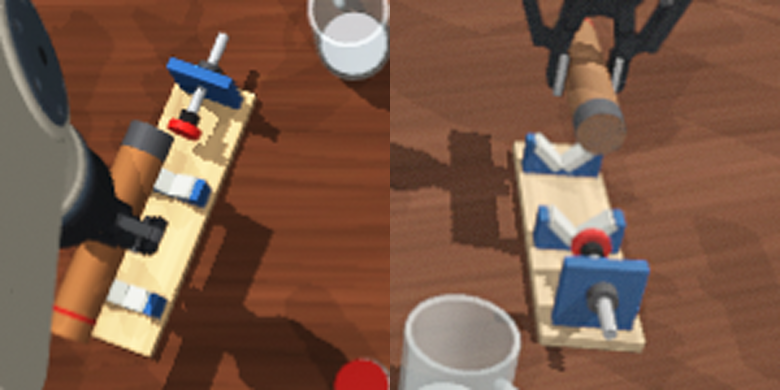

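The post hangs level in the gripper, with the ferrule face near scene pixel (441,180). Next I'll check the ferrule's position and the lateral offset from the jig axis.

```bash
cat >> h.py <<'E'
O=np.array([551.9,158.9]);U=np.array([np.cos(np.radians(-19.8)),np.sin(np.radians(-19.8))]);V=np.array([-U[1],U[0]])
def jig(W): d=np.atleast_2d(W)[:,:2]-O; return np.c_[d@U,d@V].round(1)
E
python3 - <<'E'
from h import *
from rig import telemetry
T,S=pickle.load(open('mid.pkl','rb'))
print('tcp',jig(telemetry.sense()['eef_pos']))
print('ferrule scene',jig(cast(S,[[441,180.5]],132.7)))
m=mask(T,(6,120,140),(16,255,255),(168,150,215,235))
k,l,s,c=cv2.connectedComponentsWithStats(m);i=1+np.argmax(s[1:,4]);
ys,xs=np.nonzero(l==i)
# per image row: right edge of the post
W=cast(T,np.c_[xs,ys],132.7);print(s[i],'right edge jig y:',[ (jig(W[ys==y])[:,0].mean().round(),jig(W[ys==y])[:,1].min(),jig(W[ys==y])[:,1].max()) for y in range(ys.min(),ys.max(),6)])
print('top far end of ferrule', jig(cast(T,[[150+150/2.6,100+127/2.6]],150.7)))
print('ring', jig(cast(T,[[150+73/2.6,100+315/2.6]],140)))
E
```

```text
tcp [[-11.  -2.]]
ferrule scene [[73.6 -0.9]]
[170 194  21  28 307] right edge jig y: [(np.float64(-32.0), np.float64(11.8), np.float64(13.7)), (np.float64(-43.0), np.float64(-4.9), np.float64(16.6)), (np.float64(-55.0), np.float64(-9.8), np.float64(15.6)), (np.float64(-69.0), np.float64(-8.8), np.float64(16.5)), (np.float64(-81.0), np.float64(-7.8), np.float64(9.7))]
top far end of ferrule [[73.5 -7.8]]
ring [[-86.5  -5.4]]
```

play_rows(
  dp=[
    [-0.08,0.045,0.5],
    [-0.08,0.045,1.0],
    [-0.08,0.045,1.5],
    [-0.08,0.045,1.8],
    [-0.08,0.045,1.8],
  ],
  rot=[
    [0,0,0],
    [0,0,0],
    [0,0,0],
    [0,0,0],
    [0,0,0],
  ],
)

```text
clock: 5.88
eef_pos: [543.4, 161.2, 43.1]
tcp_rot: [-3.139, -0.003, 2.794]
contact_force: [-1.4, -0.3, -1.9]
opening: 0.405
grasp_force: 30.7
```

play_rows(
  dp=[
    [0,0,0],
    [0,0,0],
    [0,0,0],
    [0,0,0],
  ],
  rot=[
    [0,0,0],
    [0,0,0],
    [0,0,0],
    [0,0,0],
  ],
)

```text
clock: 6.22
eef_pos: [545.7, 162.7, 46.4]
tcp_rot: [3.141, 0.001, 2.795]
contact_force: [0.1, -0.4, -1.8]
opening: 0.41
grasp_force: 30.7
```

```bash
python3 -c "
from h import *
from rig import telemetry
s=telemetry.sense();print(jig(s['eef_pos']),s['eef_pos'],s['contact_force'])"
```

```text
[[-7.2  1.5]] [545.66365567 162.74884658  46.37230178] [ 0.14350967 -0.43618514 -1.80011462]
```

play_rows(
  dp=[
    [0,-0.04,0.1],
    [0,-0.04,0.2],
    [0,-0.04,0.3],
    [0,-0.04,0.3],
    [0,-0.04,0.3],
  ],
  rot=[
    [0,0,0],
    [0,0,0],
    [0,0,0],
    [0,0,0],
    [0,0,0],
  ],
)

```text
clock: 6.63
eef_pos: [544.4, 161.2, 33.1]
tcp_rot: [3.142, 0.0, 2.795]
contact_force: [0.7, 0.8, -0.5]
opening: 0.41
grasp_force: 30.7
```

play_rows(
  dp=[
    [0,0,0.03],
    [0,0,0.06],
    [0,0,0.06],
    [0,0,0.06],
  ],
  rot=[
    [0,0,0],
    [0,0,0],
    [0,0,0],
    [0,0,0],
  ],
)

```text
clock: 6.97
eef_pos: [545.2, 162.0, 31.6]
tcp_rot: [3.14, 0.001, 2.794]
contact_force: [-0.1, 5.9, 4.8]
opening: 0.407
grasp_force: 31.3
```

play_rows(
  dp=[
    [0,0.03,0],
    [0,0.04,0],
    [0,0.04,0],
    [0,0.04,0],
  ],
  rot=[
    [0,0,0],
    [0,0,0],
    [0,0,0],
    [0,0,0],
  ],
)

```text
clock: 7.3
eef_pos: [545.3, 162.5, 31.2]
tcp_rot: [3.141, 0.001, 2.795]
contact_force: [1.2, 0.2, 4.5]
opening: 0.409
grasp_force: 31.3
```

play_rows(
  dp=[
    [0,0,0.02],
    [0,0,0.04],
    [0,0,0.04],
    [0,0,0.04],
  ],
  rot=[
    [0,0,0],
    [0,0,0],
    [0,0,0],
    [0,0,0],
  ],
)

```text
clock: 7.63
eef_pos: [545.5, 162.7, 30.9]
tcp_rot: [3.141, 0.001, 2.795]
contact_force: [-4.5, -1.4, 20.5]
opening: 0.411
grasp_force: 32.8
```

play_rows(
  dp=[
    [0,0,-0.02],
    [0,0,-0.03],
    [-0.03,0,-0.03],
    [-0.06,0,-0.03],
    [-0.09,0,-0.03],
  ],
  rot=[
    [0,0,0],
    [0,0,0],
    [0,0,0],
    [0,0,0],
    [0,0,0],
  ],
)

```text
clock: 8.05
eef_pos: [546.0, 162.3, 30.9]
tcp_rot: [-3.141, -0.005, 2.794]
contact_force: [-13.4, 10.6, 20.3]
opening: 0.412
grasp_force: 32.7
```

play_rows(
  dp=[
    [-0.03,0,0],
    [-0.06,0,0],
    [-0.09,0,0],
    [-0.12,0,0],
    [-0.15,0,0],
  ],
  rot=[
    [0,0,0],
    [0,0,0],
    [0,0,0],
    [0,0,0],
    [0,0,0],
  ],
)

```text
clock: 8.47
eef_pos: [551.3, 160.4, 30.9]
tcp_rot: [-3.141, -0.005, 2.794]
contact_force: [-13.7, 10.0, 19.2]
opening: 0.411
grasp_force: 32.6
```

play_rows(
  dp=[
    [0,0,-0.02],
    [0,0,-0.04],
    [0,0,-0.04],
    [-0.03,0,-0.04],
    [-0.06,0,-0.04],
  ],
  rot=[
    [0,0,0],
    [0,0,0],
    [0,0,0],
    [0,0,0],
    [0,0,0],
  ],
)

```text
clock: 8.88
eef_pos: [556.1, 158.3, 31.8]
tcp_rot: [-3.141, -0.0, 2.794]
contact_force: [0.1, 2.2, -0.2]
opening: 0.415
grasp_force: 30.7
```

play_rows(
  dp=[
    [-0.02,0,0.01],
    [-0.05,0,0.01],
    [-0.07,0,0.01],
    [-0.1,0,0.01],
    [-0.12,0,0.01],
  ],
  rot=[
    [0,0,0],
    [0,0,0],
    [0,0,0],
    [0,0,0],
    [0,0,0],
  ],
)

```text
clock: 9.3
eef_pos: [560.9, 156.7, 31.6]
tcp_rot: [-3.142, 0.0, 2.794]
contact_force: [-1.0, 2.0, 0.0]
opening: 0.411
grasp_force: 30.8
```

play_rows(
  dp=[
    [-0.02,0,0.01],
    [-0.05,0,0.01],
    [-0.07,0,0.01],
    [-0.1,0,0.01],
    [-0.12,0,0.01],
  ],
  rot=[
    [0,0,0],
    [0,0,0],
    [0,0,0],
    [0,0,0],
    [0,0,0],
  ],
)

```text
clock: 9.72
eef_pos: [563.7, 155.7, 31.2]
tcp_rot: [-3.141, -0.003, 2.794]
contact_force: [-9.5, 8.1, 7.6]
opening: 0.413
grasp_force: 31.4
```

play_rows(
  dp=[
    [0,0,-0.01],
    [0,0,-0.015],
    [0,0,-0.015],
  ],
  rot=[
    [0,0,0],
    [0,0,0],
    [0,0,0],
  ],
)

```text
clock: 9.97
eef_pos: [563.9, 155.6, 31.5]
tcp_rot: [-3.141, -0.002, 2.795]
contact_force: [-5.6, 6.4, 1.8]
opening: 0.41
grasp_force: 30.8
```

play_rows(
  dp=[
    [0,0.01,0],
    [0,0.02,0.005],
    [-0.01,0.02,0.005],
    [-0.01,0.02,0.005],
  ],
  rot=[
    [0,0,0],
    [0,0,0],
    [0,0,0],
    [0,0,0],
  ],
)

```text
clock: 10.3
eef_pos: [564.0, 155.8, 31.3]
tcp_rot: [-3.14, -0.003, 2.795]
contact_force: [-6.8, 2.9, 4.0]
opening: 0.413
grasp_force: 31.2
```

play_rows(
  dp=[
    [-0.01,0,0],
    [-0.02,0,0],
    [-0.03,0,0],
    [-0.03,0,0],
  ],
  rot=[
    [0,0,0],
    [0,0,0],
    [0,0,0],
    [0,0,0],
  ],
)

```text
clock: 10.63
eef_pos: [564.4, 155.6, 31.3]
tcp_rot: [-3.14, -0.005, 2.795]
contact_force: [-9.7, 4.4, 5.8]
opening: 0.412
grasp_force: 31.4
```

play_rows(
  dp=[
    [-0.01,0.003,0],
    [-0.02,0.003,0],
    [-0.03,0.003,0],
    [-0.03,0.003,0],
  ],
  rot=[
    [0,0,0],
    [0,0,0],
    [0,0,0],
    [0,0,0],
  ],
)

```text
clock: 10.97
eef_pos: [564.8, 155.4, 31.3]
tcp_rot: [-3.139, -0.006, 2.794]
contact_force: [-13.6, 6.3, 8.1]
opening: 0.413
grasp_force: 31.6
```

play_rows(
  dp=[
    [0,0.003,-0.005],
    [0,0.003,-0.01],
    [0,0.003,-0.01],
    [0,0.003,-0.01],
    [0,0.003,-0.01],
  ],
  rot=[
    [0,0,0],
    [0,0,0],
    [0,0,0],
    [0,0,0],
    [0,0,0],
  ],
)

```text
clock: 11.38
eef_pos: [564.9, 155.3, 31.3]
tcp_rot: [-3.139, -0.006, 2.794]
contact_force: [-11.2, 5.0, 4.6]
opening: 0.414
grasp_force: 31.1
```

play_rows(
  dp=[
    [-0.01,0,0],
    [-0.02,0,0],
    [-0.025,0,0],
    [-0.025,0,0],
    [-0.025,0,0],
  ],
  rot=[
    [0,0,0],
    [0,0,0],
    [0,0,0],
    [0,0,0],
    [0,0,0],
  ],
)

```text
clock: 11.8
eef_pos: [565.3, 155.2, 31.3]
tcp_rot: [-3.139, -0.007, 2.794]
contact_force: [-13.2, 7.7, 5.4]
opening: 0.415
grasp_force: 31.3
```

play_rows(
  dp=[
    [0,0,-0.003],
    [0,0,-0.005],
    [0,0,-0.005],
    [0,0,-0.005],
    [0,0,-0.005],
  ],
  rot=[
    [0,0,0],
    [0,0,0],
    [0,0,0],
    [0,0,0],
    [0,0,0],
  ],
)

```text
clock: 12.22
eef_pos: [565.3, 155.1, 31.3]
tcp_rot: [-3.139, -0.007, 2.794]
contact_force: [-11.5, 6.9, 4.0]
opening: 0.41
grasp_force: 31.2
```

play_rows(
  dp=[
    [0,0,0],
    [0,0,0],
    [0,0,0],
    [0,0,0],
    [0,0,0],
  ],
  rot=[
    [0,0,0],
    [0,0,0],
    [0,0,0],
    [0,0,0],
    [0,0,0],
  ],
)

```text
clock: 12.63
eef_pos: [565.3, 155.2, 31.3]
tcp_rot: [-3.139, -0.007, 2.794]
contact_force: [-11.7, 7.4, 3.9]
opening: 0.409
grasp_force: 31.2
```

play_rows(
  dp=[
    [0,0.005,0.003],
    [0,0.01,0.003],
    [0,0.01,0.003],
    [0,0.01,0.003],
    [0,0.01,0.003],
  ],
  rot=[
    [0,0,0],
    [0,0,0],
    [0,0,0],
    [0,0,0],
    [0,0,0],
  ],
)

```text
clock: 13.05
eef_pos: [565.3, 155.2, 31.3]
tcp_rot: [-3.138, -0.007, 2.795]
contact_force: [-12.8, 5.7, 6.8]
opening: 0.409
grasp_force: 31.3
```

play_rows(
  dp=[
    [0,0,0],
    [0,0,0],
    [0,0,0],
    [0,0,0],
    [0,0,0],
  ],
  rot=[
    [0,0,0],
    [0,0,0],
    [0,0,0],
    [0,0,0],
    [0,0,0],
  ],
)

```text
clock: 13.47
eef_pos: [565.3, 155.2, 31.3]
tcp_rot: [-3.138, -0.007, 2.795]
contact_force: [-14.1, 5.2, 5.6]
opening: 0.41
grasp_force: 31.3
```

play_rows(
  dp=[
    [0,0,0],
    [0,0,0],
    [0,0,0],
    [0,0,0],
    [0,0,0],
  ],
  rot=[
    [0,0,0],
    [0,0,0],
    [0,0,0],
    [0,0,0],
    [0,0,0],
  ],
)

```text
clock: 13.88
eef_pos: [565.3, 155.2, 31.3]
tcp_rot: [-3.138, -0.007, 2.795]
contact_force: [-13.2, 4.7, 6.9]
opening: 0.411
grasp_force: 31.3
```

play_rows(
  dp=[
    [-0.005,0,-0.005],
    [-0.012,0,-0.005],
    [-0.012,0,-0.005],
    [-0.012,0,-0.005],
    [-0.012,0,-0.005],
  ],
  rot=[
    [0,0,0],
    [0,0,0],
    [0,0,0],
    [0,0,0],
    [0,0,0],
  ],
)

```text
clock: 14.3
eef_pos: [565.5, 155.1, 31.3]
tcp_rot: [-3.138, -0.007, 2.794]
contact_force: [-12.8, 5.8, 4.8]
opening: 0.411
grasp_force: 31.2
```

play_rows(
  dp=[
    [0,0,0],
    [0,0,0],
    [0,0,0],
    [0,0,0],
    [0,0,0],
  ],
  rot=[
    [0,0,0],
    [0,0,0],
    [0,0,0],
    [0,0,0],
    [0,0,0],
  ],
)

```text
clock: 14.72
eef_pos: [565.5, 155.1, 31.3]
tcp_rot: [-3.138, -0.007, 2.795]
contact_force: [-12.2, 5.9, 4.0]
opening: 0.41
grasp_force: 31.2
```

play_rows(
  dp=[
    [0,0,0],
    [0,0,0],
    [0,0,0],
    [0,0,0],
    [0,0,0],
  ],
  rot=[
    [0,0,0],
    [0,0,0],
    [0,0,0],
    [0,0,0],
    [0,0,0],
  ],
)

```text
clock: 15.13
eef_pos: [565.6, 155.1, 31.4]
tcp_rot: [-3.138, -0.007, 2.795]
contact_force: [-13.3, 6.3, 3.6]
opening: 0.41
grasp_force: 31.2
```

play_rows(
  dp=[
    [0,0,0],
    [0,0,0],
    [0,0,0],
    [0,0,0],
    [0,0,0],
  ],
  rot=[
    [0,0,0],
    [0,0,0],
    [0,0,0],
    [0,0,0],
    [0,0,0],
  ],
  fingers=0.55,
  grip_force=20,
)

```text
clock: 15.55
eef_pos: [570.1, 155.0, 32.5]
tcp_rot: [3.141, 0.001, 2.794]
contact_force: [-0.1, -0.9, -1.4]
opening: 0.55
grasp_force: 0.0
```

play_rows(
  dp=[
    [0,0,0],
    [0,0,0],
    [0,0,0],
    [0,0,0],
    [0,0,0],
  ],
  rot=[
    [0,0,0],
    [0,0,0],
    [0,0,0],
    [0,0,0],
    [0,0,0],
  ],
  fingers=1,
)

```text
clock: 15.97
eef_pos: [569.8, 155.1, 32.4]
tcp_rot: [3.142, 0.0, 2.795]
contact_force: [0.2, -0.3, 0.2]
opening: 1.004
grasp_force: 0.0
```

play_rows(
  dp=[
    [0,0,-0.3],
    [0,0,-0.9],
    [0,0,-1.6],
    [0,0,-2.3],
    [0,0,-3],
  ],
  rot=[
    [0,0,0],
    [0,0,0],
    [0,0,0],
    [0,0,0],
    [0,0,0],
  ],
)

```text
clock: 16.38
eef_pos: [569.5, 155.1, 154.4]
tcp_rot: [3.142, 0.0, 2.795]
contact_force: [0.7, 0.5, 0.0]
opening: 0.996
grasp_force: 0.0
```

play_rows(
  dp=[
    [0.7,0,-0.3],
    [1.4,0,-0.6],
    [2.1,0,-1],
    [2.8,0,-1.3],
    [3.5,0,-1.6],
  ],
  rot=[
    [0,0,0],
    [0,0,0],
    [0,0,0],
    [0,0,0],
    [0,0,0],
  ],
)

```text
clock: 16.8
eef_pos: [436.8, 203.0, 217.9]
tcp_rot: [3.141, 0.001, 2.794]
contact_force: [0.3, 1.3, -0.3]
opening: 0.997
grasp_force: 0.0
```

```bash
python3 - <<'E'
from rig import optics,telemetry
from h import *
F=[optics.grab_frame(n) for n in('top','scene')]; pickle.dump(F,open('end.pkl','wb'))
im=np.hstack([cv2.resize(F[0]['color'][100:250,150:300],None,fx=2.6,fy=2.6,interpolation=2),cv2.resize(F[1]['color'][150:300,360:510],None,fx=2.6,fy=2.6,interpolation=2)]);cv2.imwrite('pics/end.png',im[:,:,::-1])
E
```

```text
(no output)
```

View pics/end.png

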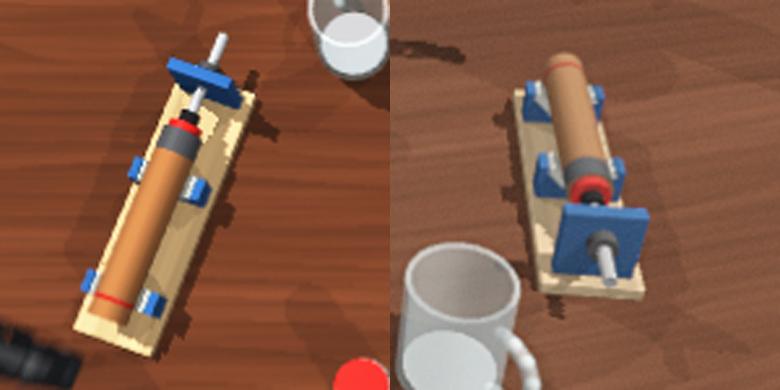

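The post lies on both saddles with its ferrule at the red disc, near top-crop (183,130). The mug and the glue jar are in place.

```bash
python3 -c "
from rig import r
print(r.sign_off())"
```

```text
the job is handed in; nothing more can be done
None
```

I laid the post in the jig and pressed it against the back stop with an estimated 8–14 N (wrist force less friction) for over a second. I then let go and handed in the job. The last pictures show it seated on both saddles with the ferrule at the disc, but the sign-off returned no verdict.

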